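# Seat the headlamp lens module in its adapter plate, dome up

## Task

Take the lens module (the black eight-sided plate that carries a glass dome) out of the partitioned carton and seat it fully home in the pocket between the four corner posts of the round white adapter plate, flat, with its glass dome facing up. Lower it in with the gripper rather than dropping it, let go, and leave the other things as they were.

Things in the scene. Friction and masses are not known exactly. Their poses are not given: they have to be found in the camera images.
- lens: 130 g black plate 60 x 60 x 14 mm, corners cut off 12 mm at 45 degrees, glass dome on its front. Origin: centre of the flat back; z points from the back through the plate (14 mm) to the dome; x, y parallel to the flats. Starts in a carton cell standing on its -x flat, leaning back against the cell's +x wall, z 60 degrees from vertical, dome to the carton's -x side and up, y level, y flats free.
- dome (a point): Top of the lens module's glass dome, 27 mm above its origin along its z. The dome is 40 mm across in a 46 mm metal ring 3 mm high, centred on the plate's front. The straight flats of the plate are 36 mm long; about 30 mm is free between each y flat and the cell's side walls.
- blank: Bystander: a plain black plate of the same outline and thickness, without metal ring or dome, leaning in another cell in the same way. Origin: centre of the back face, axes as for the lens module. Leave it.
- bulb: Bystander: small aluminium stepped bulb, 22 mm across, 42 mm high, standing in another cell; origin under its foot. Leave it.
- carton: Open cardboard carton, fixed, 212 (x) x 284 (y) x 50 mm high; walls, floor and dividers 4 mm thick. Two crossed dividers, also 50 mm high, make four cells of 100 (x) x 136 (y) mm. Origin: centre of the underside, z up; its -x side looks roughly towards the robot. Leaning plates stick out some 13 mm above the walls.
- nest: Adapter plate, fixed: round white disc 150 mm across, 10 mm thick, with a 44 x 44 mm square pedestal (grey) whose top, 45 mm above the bench, is the pocket's floor. Four posts on its diagonals rise 8 mm above that floor and face the lens module's cut corners with 2 mm to spare each. Origin: centre of the underside, z up, x and y parallel to the pedestal's sides.
- seat (a point): Centre of the pocket's floor, 45 mm above the adapter plate's origin, same axes. The seated module's origin lies here, in any of four quarter turns about z. Between the posts the sides are open: the module's flats overhang the pedestal by 8 mm, leaving room for fingers beside and below.
- screwdriver: Bystander: screwdriver, 190 mm long, lying on the bench; origin at its middle. Leave it.
- dustcap: Bystander: black shallow cup-shaped dust cap, 80 mm across, 26 mm high, standing on the bench mouth up; origin under its centre. Leave it.
Mind the look-alikes: they are no part of the job. Leave any orange look-alike of the lens alone.

How it is judged:
On the way:
1. the lens module is carried in the gripper down to the pocket, dome up (its back within 12 mm of the pocket's floor, within 15 mm of the centre, tilted under 20 degrees) before it is let go (horizontal distance between lens and seat below 0.015 m and z of lens in the frame of seat below 0.012 m and angle between lens's own z axis and vertical below 0.35 rad and contact force between lens and the fingers above 0.5 N), for 0.05 s.
At the end, for the whole second after the job is handed in: The lens module lies at rest and released in the pocket, dome up: its back within 3 mm of the pocket's floor and within 6 mm of its centre, tilted less than 0.08 rad; the blank plate, bulb, screwdriver and dust cap are within 30 mm of where they started (horizontal distance between lens and seat below 0.006 m and z of lens in the frame of seat between -0.003 and 0.003 m and angle between lens's own z axis and vertical below 0.08 rad and linear speed of lens below 0.02 m/s and contact force between lens and the fingers below 0.1 N and distance of each of blank, bulb, screwdriver, dustcap from where it was at the start of the episode below 0.03 m); the robot touches nothing.
It fails at once if a bystander is knocked more than 30 mm from its place (distance of any of blank, bulb, screwdriver, dustcap from where it was at the start of the episode above 0.03 m).
It also fails if it takes over 40 s, if anything falls off the work surface, if the arm or the gripper's body presses on something with over 40 N, if the wrist force passes 120 N, or if a joint passes its speed limit or range.

## Robot

A 6-joint arm with a two-finger parallel gripper is mounted at the origin on the work surface. World frame = base frame: x ahead of the robot, y to its left, z up, the work surface at z = 0. Lengths are in m, angles in rad, forces in N, time in s.
With the tool pointing down it reaches from about 0.375 to 0.975 m from the base axis. Payload 3.8 kg.
Tool frame: the origin (TCP) lies midway between the tips of the shut fingers; the grasp point (between the pads) lies 19 mm behind it; z points along the fingers, y is the direction in which the jaws open and shut (so a half turn about z gives the same grasp; the last joint's range is limited). The gripper opens to 85 mm and grips with 20 to 120 N. Pads are 22 mm wide; open, the fingers measure 114 mm over their backs; the gripper's body (76 mm by 85 mm) begins 54 mm behind the grasp point. The pads swing forward as they close: fully open they stand 13 mm farther back than shut.
Start: joints at [-1.148, 0.264, 1.604, -0, 1.274, -0.037], TCP at [0.3, -0.605, 0.231] pointing down, gripper open.
Joint ranges: [-2.63, 2.63], [-0.94, 2.18], [0.31, 2.57], [-1.31, 4.45], [0, 2.66], [-2.55, 2.55]. Speed limits (rad/s): [2.57, 2.57, 3.14, 3.14, 3.14, 3.14].

## Interface

Orientations are given as a rotation vector (axis times angle).
In Python, from workcell import bot gives the robot as it stands.
- The arm moves only by the tool drive_tool, never from a script. Its argument "deltas" is a list of rows, each an object with "hand": the opening, from 0 (shut) to 1 (fully open); "offset": the shift along the world's x, y, z in cm, a list of three; "angular": the turn, a rotation vector about the world's x, y, z in degrees, a list of three. A call has 1 to 8 rows; each row is the pose to reach, as a shift and turn from the pose commanded when the call began; what a row does not reach only later rows make up. A row lasts 1/8 s, in which the tool goes at most 62.5 mm and 10.7 degrees, less where a joint would pass 70% of its speed; a pose out of reach is approached as far as the arm can. A call with a gripper value outside its range is refused whole. The fingers move at their own pace and stop on an object; "force" is the grip in N (left out, the last holds). Time passes only in rows, so rows that repeat a pose let the fingers close. It gives the time, the measured TCP pose, the force and the opening at its end, in the units of the state.
- bot.read_state(): the state, without advancing time (a new reading comes with each control period).
- bot.read_camera(name): name is "side" or "top" or "wrist"; returns a dict with "frame" (480x640x3 uint8, blue, green, red), "mtx" (3x3 intrinsics, pixels), "R" (3x3) and "t" (3): a world point X has camera coordinates R X + t. Camera axes: x right, y down, z forward; pixel columns grow to the right and rows downward; lengths in m; the calibration is good to about 2 mm. A picture is of the moment at which its call begins. There is no depth.
- bot.finish_job(): hands the job in, once; it reports no verdict.
The state is a dict: "time": time; "q": joint angles; "joint_vel": joint speeds; "joint_torque": joint torques, N m; "tool_pos": TCP position; "tcp_rot": TCP orientation; "wrist_force": force on the tool from outside, world axes, zero at the start; "torque": the same for the moment, N m; "width": opening from 0.0 (shut) to 1.0 (fully open).
Only numpy, scipy, OpenCV 4.12 (cv2) and the standard library are available. Lean on these libraries where they do the work, as an engineer would, in place of code of your own. Each camera call takes 0.05 s, during which the arm holds its last target. There are 200 camera calls.

## Working session

There is one attempt and no reset: what is moved stays moved. The work goes in short steps, Python scripts to look and compute and a tool call to move; the robot and the scene stay as the last step left them, time stands still between calls to the robot, and variables do not carry over. Pictures are saved under pics/ and viewed, about 8 in all and at most 12, crops included, and the job is handed in when it is done.

Besides the shell and the picture viewer there is one more tool, called after "Request:" as a command line: name --argument value ..., lists and objects as JSON in quotes. drive_tool: Moves the arm, as the interface text tells. Its arguments: {"type":"object","properties":{"deltas":{"type":"array"},"force":{"type":"number"}},"required":["deltas"]}

```bash
mkdir -p pics; cat > h.py <<'E'
import numpy as np, cv2, pickle
from workcell import bot
def snap(n,tag):
    c=bot.read_camera(n); cv2.imwrite(f'pics/{tag}.png',c['frame']); pickle.dump(c,open(f'pics/{tag}.pkl','wb')); return c
def load(tag): return pickle.load(open(f'pics/{tag}.pkl','rb'))
def ray(c,p):
    R,t=np.array(c['R']),np.array(c['t']); d=R.T@np.linalg.solve(np.array(c['mtx']),[p[0],p[1],1.]); return -R.T@t,d/np.linalg.norm(d)
def onz(c,p,z):
    o,d=ray(c,p); return o+d*(z-o[2])/d[2]
def tri(obs):
    A=0;b=0;L=[ray(c,p) for c,p in obs]
    for o,d in L:
        P=np.eye(3)-np.outer(d,d);A=A+P;b=b+P@o
    X=np.linalg.solve(A,b); return X,[np.linalg.norm((np.eye(3)-np.outer(d,d))@(X-o)) for o,d in L]
def proj(c,X):
    v=np.array(c['mtx'])@(np.array(c['R'])@X+np.array(c['t'])); return v[:2]/v[2]
E
python3 - <<'E'
from h import *
a=snap('top','top0');b=snap('side','side0')
print(bot.read_state())
for c in(a,b): print(np.round(-c['R'].T@c['t'],3),np.round(c['R'][2],2),c['mtx'][0][0])
E
```

```text
{'time': 0.1, 'q': array([-1.14785608e+00,  2.64725074e-01,  1.60525895e+00, -6.35079260e-06,
        1.27374251e+00, -3.68724878e-02]), 'joint_vel': array([-2.97423006e-05, -3.39018692e-03, -2.36557565e-03,  8.48359783e-06,
       -2.06299996e-04,  2.43575782e-04]), 'joint_torque': array([ 3.72879194e-04, -5.16708505e+01, -3.68589807e+01, -4.44053285e-05,
        6.28093680e-03, -1.54905456e-05]), 'tool_pos': array([ 0.29928311, -0.60425923,  0.23004309]), 'tcp_rot': array([-3.05689150e+00, -7.15451956e-01,  6.51941452e-04]), 'wrist_force': array([-0.00690982, -0.19713903, -0.44182457]), 'torque': array([-0.0375917 ,  0.00385885,  0.01016788]), 'width': 0.9999593720624854}
[ 0.543 -0.102  0.884] [ 0.1   0.02 -0.99] 447.30866769110196
[-0.073  0.896  0.703] [ 0.49 -0.73 -0.47] 586.6755863624014
```

View pics/top0.png

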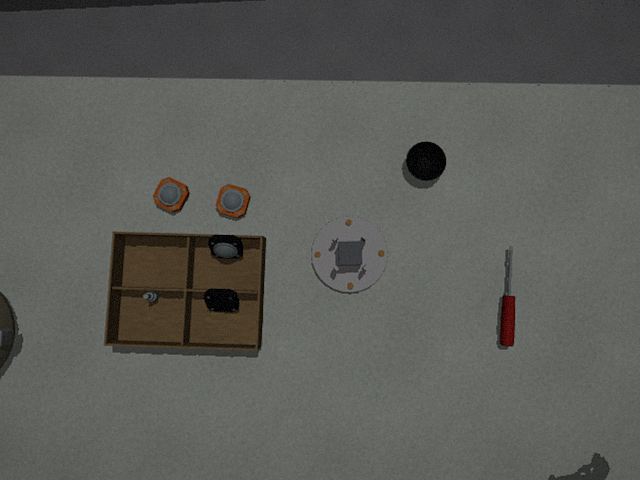

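View pics/side0.png

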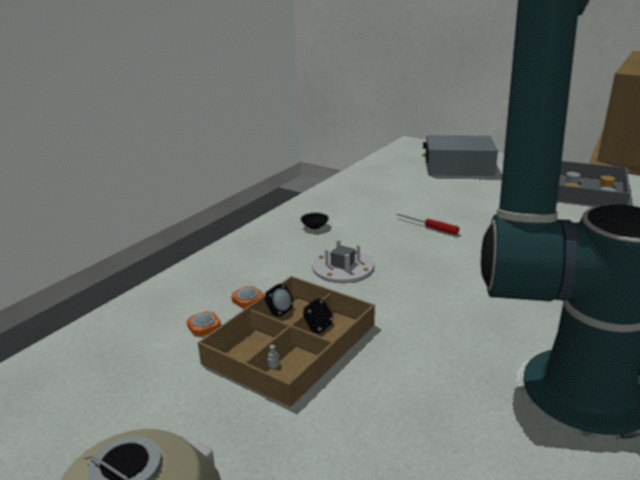

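The top view shows the candidates: the glass-domed black plate at (226,246), a plain black plate at (222,300), and two orange look-alikes at (171,195) and (233,201). The black plate with the dome fits the lens. The nest is at (349,255). I'll confirm this in an enlarged crop.

```bash
python3 - <<'E'
from h import *
a=load('top0')['frame'];b=load('side0')['frame']
x=cv2.resize(a[225:305,190:390],None,fx=4,fy=4,interpolation=2)
y=cv2.resize(b[235:305,255:385],None,fx=4,fy=4,interpolation=2)
o=np.zeros((600,800,3),np.uint8);o[:320]=x;o[320:600,:520]=y
o=np.clip(255*(o/255.)**.6,0,255).astype(np.uint8)
cv2.imwrite('pics/crop0.png',o)
c=load('top0')
for n,p,z in[('nest disc',(349,255),.01),('dome',(226,251),.06),('cart c',(187,290),.05),('TR',(265,236),.05),('BR',(261,347),.05),('TL',(114,233),.05),('BL',(107,345),.05)]:print(n,onz(c,p,z).round(3))
E
```

```text
nest disc [ 0.588 -0.138  0.01 ]
dome [0.588 0.092 0.06 ]
cart c [0.515 0.164 0.05 ]
TR [0.618 0.022 0.05 ]
BR [0.414 0.022 0.05 ]
TL [0.618 0.308 0.05 ]
BL [0.411 0.306 0.05 ]
```

View pics/crop0.png

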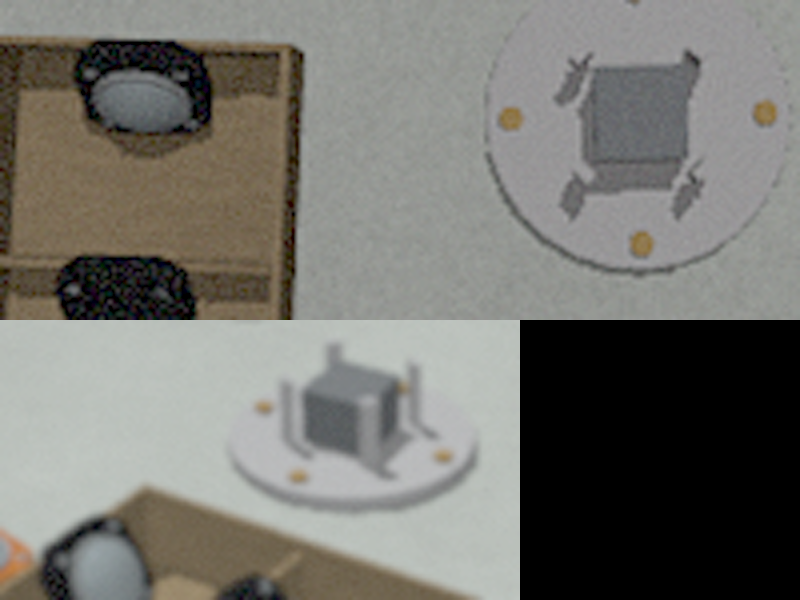

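The domed black plate is confirmed as the lens: it has a grey dome and ring, and sits in the +x/-y cell. The pedestal top is centred at about (350.4,253.3) in the top image and (342.8,250.2) in the side image. I'll start moving towards the nest and look from close by.

Request:
drive_tool --deltas '[{"hand": 1,"offset": [19,45,3],"angular": [0,0,-26.3]},{"hand": 1,"offset": [19,45,3],"angular": [0,0,-26.3]},{"hand": 1,"offset": [19,45,3],"angular": [0,0,-26.3]},{"hand": 1,"offset": [19,45,3],"angular": [0,0,-26.3]},{"hand": 1,"offset": [19,45,3],"angular": [0,0,-26.3]},{"hand": 1,"offset": [19,45,3],"angular": [0,0,-26.3]},{"hand": 1,"offset": [19,45,3],"angular": [0,0,-26.3]},{"hand": 1,"offset": [19,45,3],"angular": [0,0,-26.3]}]' --force 60

```text
time: 1.1
tool_pos: [0.4898, -0.1526, 0.2611]
tcp_rot: [-3.141, -0.002, 0.0]
wrist_force: [0.6, -0.9, 0.9]
width: 1.001
```

```bash
python3 - <<'E'
from h import *
X,r=tri([(load('top0'),(350.4,253.3)),(load('side0'),(342.8,250.2))]);print('seat',X.round(4),np.round(r,4))
c=snap('wrist','w1')
s=bot.read_state();print(s['tool_pos'],s['tcp_rot'],s['q'].round(2),s['time'])
print(np.round(-c['R'].T@c['t'],3),np.round(c['R'],2),c['mtx'][0][0]); print(proj(c,X),proj(c,np.array([.582,.092,.044])))
E
```

```text
seat [ 0.5896 -0.1391  0.041 ] [0.0001 0.0001]
[ 0.49190052 -0.14749842  0.26162171] [-3.13650033 -0.00630059 -0.0036212 ] [-0.34 -0.06  1.91  0.01  1.3   1.22] 1.15
[ 0.573 -0.153  0.404] [[ 0.   -1.    0.  ]
 [-0.95 -0.    0.33]
 [-0.33 -0.   -0.95]] 428.60483162366654
[304.52701606  66.94895244] [10.92301407 76.85751857]
```

View pics/w1.png

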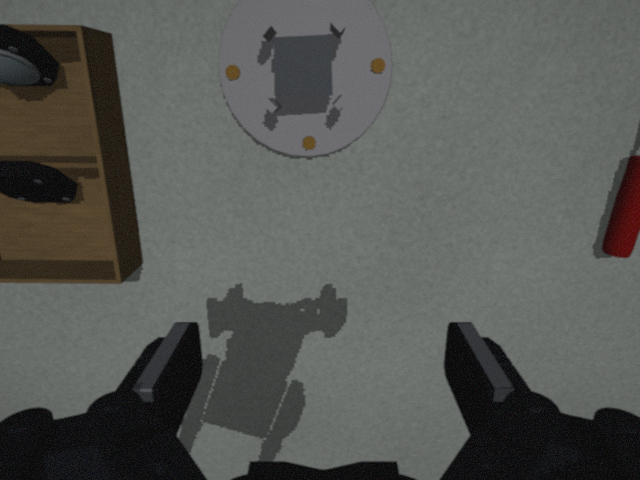

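The wrist camera sits about 83 mm ahead of the tool. It shows the nest at (303,68), with the lens cut off at the left edge. Next I'll go to a spot where both are in view.

Request:
drive_tool --deltas '[{"hand": 1,"offset": [4.5,12.5,1],"angular": [0,0,0]},{"hand": 1,"offset": [4.5,12.5,1],"angular": [0,0,0]},{"hand": 1,"offset": [4.5,12.5,1],"angular": [0,0,0]},{"hand": 1,"offset": [4.5,12.5,1],"angular": [0,0,0]},{"hand": 1,"offset": [4.5,12.5,1],"angular": [0,0,0]}]'

```text
time: 1.78
tool_pos: [0.534, -0.0312, 0.2708]
tcp_rot: [3.141, -0.001, -0.001]
wrist_force: [-0.3, 0.4, 0.3]
width: 0.999
```

```bash
python3 - <<'E'
from h import *
c=snap('wrist','w2')
s=bot.read_state();print(s['tool_pos'],s['tcp_rot'],s['time'])
u=proj(c,np.array([.5896,-.1391,.045]));v=proj(c,np.array([.59,.092,.044]));print(u,v)
f=c['frame'];o=np.zeros((400,800,3),np.uint8)
for i,p in enumerate((v,u)):
    x,y=np.clip((p-50).astype(int),0,[540,380]);print('crop',i,x,y);o[:,400*i:400*i+400]=cv2.resize(f[y:y+100,x:x+100],(400,400),interpolation=2)
cv2.imwrite('pics/crop2.png',np.clip(255*(o/255.)**.6,0,255).astype(np.uint8))
E
```

```text
[ 0.5339619  -0.03131873  0.27088257] [ 3.14122333e+00 -1.64288737e-03 -1.39346502e-03] 1.825
[450.61479082 123.84439026] [173.94475725 123.55971896]
crop 0 123 73
crop 1 400 73
```

View pics/crop2.png

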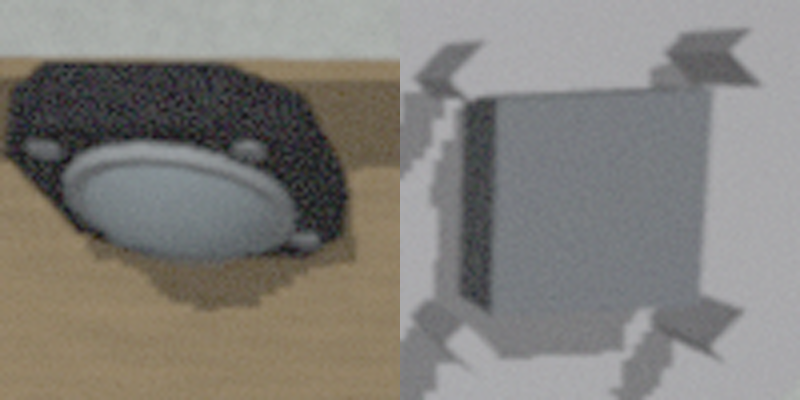

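Left crop: the lens ring spans about (62–298, 140–262), and the plate's top edge runs (45,62)–(205,62). Right crop: the pedestal top's corners are (97,99), (312,88), (300,303) and (93,314). Next I'll fit the seat and overlay a lens model.

```bash
cat > model.py <<'E'
from h import *
def lensR(yaw,tilt=60):
    t=np.radians(tilt); z=np.array([-np.sin(t),0,np.cos(t)]);x=np.array([np.cos(t),0,np.sin(t)])
    y=np.cross(z,x);y0=y
    cy,sy=np.cos(np.radians(yaw)),np.sin(np.radians(yaw));Z=np.array([[cy,-sy,0],[sy,cy,0],[0,0,1]])
    return Z@np.c_[x,y,z]
oct=np.array([[30,18],[18,30],[-18,30],[-30,18],[-30,-18],[-18,-30],[18,-30],[30,-18]])/1e3
def draw(img,c,R,o,off,s,cols=((0,255,0),(0,0,255),(255,255,0))):
    a=np.linspace(0,2*np.pi,60);ring=np.c_[np.cos(a),np.sin(a)]*.023
    for P,z,col in((oct,0,cols[0]),(oct,.014,cols[1]),(ring,.017,cols[2])):
        W=[o+R@np.r_[p,z] for p in P]; q=np.array([(proj(c,w)-off+.5)*s-.5 for w in W])
        cv2.polylines(img,[np.round(q).astype(int)],True,col,1)
E
python3 - <<'E'
from model import *
c=load('w2')
P=np.array([(97,99),(312,88),(300,303),(93,314)])/4+[400,73]
W=np.array([onz(c,p,.045) for p in P]);m=W.mean(0);print('seat',m.round(4),[round(1e3*np.linalg.norm(W[i]-W[i-1]),1) for i in range(4)])
e=(W[0]-W[3]+W[1]-W[2]);print('yaw x',np.degrees(np.arctan2(e[1],e[0])), 'y',np.degrees(np.arctan2(*(-(W[0]-W[1]+W[3]-W[2])[:2])))+0)
print('tri',[(tri([(c,P.mean(0)),(load(n),p)])[0].round(4),) for n,p in(('top0',(350.4,253.3)),('side0',(342.8,250.2)))])
out=np.zeros((480,640,3),np.uint8)[:480]
out=np.zeros((400,800,3),np.uint8)
for i,(o,y) in enumerate((((.6055,.092,.03),0),((.6055,.092,.03),2))):
    im=cv2.resize(c['frame'][73:173,123:223],(400,400),interpolation=2);im=np.clip(255*(im/255.)**.6,0,255).astype(np.uint8)
    draw(im,c,lensR(y),np.array(o),np.array([123,73]),4);out[:,400*i:400*i+400]=im
cv2.imwrite('pics/ov.png',out)
E
```

```text
seat [ 0.5896 -0.1386  0.045 ] [np.float64(43.6), np.float64(43.8), np.float64(43.5), np.float64(43.9)]
yaw x 3.3040475246008407 y 177.15224509397459
tri [(array([ 0.5898, -0.1391,  0.0432]),), (array([ 0.5899, -0.1398,  0.0406]),)]
```

View pics/ov.png

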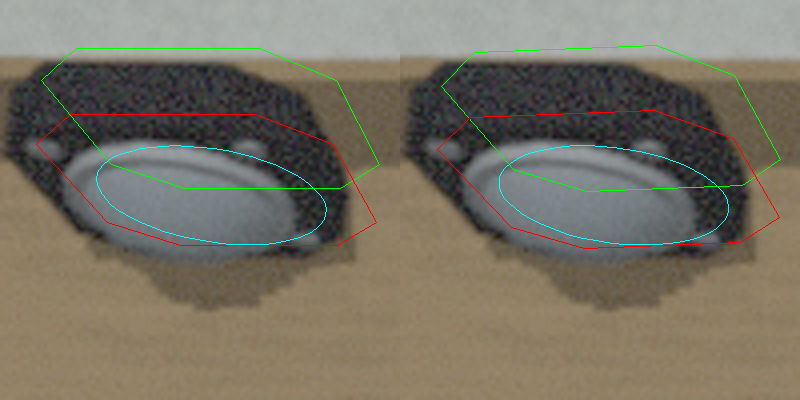

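```bash
python3 - <<'E'
from model import *
w=load('w2');o=np.array((.6025,.0985,.03));yaw=0
out=np.zeros((600,800,3),np.uint8)
for k,(c,x,y,n,yw) in enumerate(((w,123,73,100,0),(w,123,73,100,-2),(load('top0'),200,225,60,0),(load('side0'),255,270,60,0))):
    im=cv2.resize(c['frame'][y:y+n*3//4,x:x+n],(400,300),interpolation=2);im=np.clip(255*(im/255.)**.6,0,255).astype(np.uint8)
    draw(im,c,lensR(yw),o,np.array([x,y]),400/n);out[300*(k//2):300*(k//2)+300,400*(k%2):400*(k%2)+400]=im
cv2.imwrite('pics/ov2.png',out)
E
```

```text
(no output)
```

View pics/ov2.png

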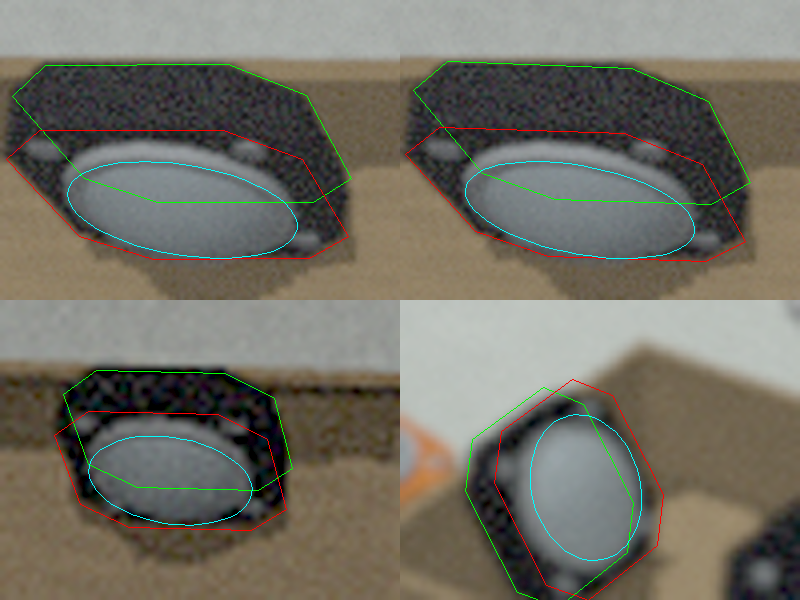

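The model at origin (0.6025, 0.0985, 0.030) with yaw 0 lies on the plate and ring in the wrist and top views. The side view differs by about 2 px. I'll go to the pre-grasp pose, tilted 33° and 100 mm back along the tool.

Request:
drive_tool --deltas '[{"hand": 1,"offset": [1.6,13,-8],"angular": [0,-10,0]},{"hand": 1,"offset": [1.6,13,-12],"angular": [0,-20,0]},{"hand": 1,"offset": [1.6,13,-16.9],"angular": [0,-30,0]},{"hand": 1,"offset": [1.6,13,-16.9],"angular": [0,-33,0]},{"hand": 1,"offset": [1.6,13,-16.9],"angular": [0,-33,0]},{"hand": 1,"offset": [1.6,13,-16.9],"angular": [0,-33,0]}]'

```text
time: 2.58
tool_pos: [0.5523, 0.0993, 0.1042]
tcp_rot: [3.011, -0.001, 0.895]
wrist_force: [0.4, 0.3, 1.0]
width: 1.002
```

```bash
python3 - <<'E'
from model import *
from scipy.spatial.transform import Rotation as R
c=snap('wrist','w3');s=bot.read_state();print(s['tool_pos'].round(4),R.from_rotvec(s['tcp_rot']).as_matrix().round(3),s['q'].round(2))
im=np.clip(255*(c['frame']/255.)**.6,0,255).astype(np.uint8);draw(im,c,lensR(0),np.array((.6025,.0985,.03)),np.array([0,0]),1);cv2.imwrite('pics/ov3.png',im)
E
```

```text
[0.5537 0.0995 0.1058] [[ 0.836 -0.001  0.549]
 [-0.001 -1.    -0.   ]
 [ 0.549 -0.    -0.836]] [ 0.2  -0.11  2.38 -0.35  0.32  2.08]
```

View pics/ov3.png

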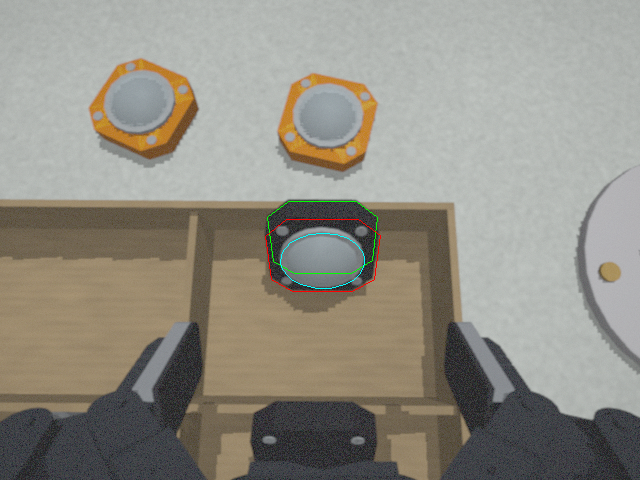

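The overlay sits exactly on the lens at (322,245), centred between the fingers. I'll go in in steps.

Request:
drive_tool --deltas '[{"hand": 1,"offset": [1.6,0,-2.5],"angular": [0,0,0]},{"hand": 1,"offset": [3.2,0,-5],"angular": [0,0,0]},{"hand": 1,"offset": [3.2,0,-5],"angular": [0,0,0]},{"hand": 1,"offset": [3.2,0,-5],"angular": [0,0,0]}]'

```text
time: 3.12
tool_pos: [0.5847, 0.0996, 0.0547]
tcp_rot: [3.011, -0.001, 0.897]
wrist_force: [-0.5, -0.0, -0.7]
width: 1.001
```

```bash
python3 -c "
from h import *
s=bot.read_state();print(s['tool_pos'].round(4),s['tcp_rot'].round(3),s['q'].round(2),s['wrist_force'].round(1))"
```

```text
[0.5847 0.0996 0.0547] [ 3.011e+00 -1.000e-03  8.970e-01] [ 0.19  0.05  2.35 -0.54  0.2   2.26] [-0.5 -0.  -0.7]
```

Joint 5 is getting small, so I'll ease the tilt to 26° and continue in.

Request:
drive_tool --deltas '[{"hand": 1,"offset": [0,-0.1,0],"angular": [0,7,0]},{"hand": 1,"offset": [1,-0.1,-1.8],"angular": [0,7,0]},{"hand": 1,"offset": [1.9,-0.1,-3.5],"angular": [0,7,0]},{"hand": 1,"offset": [1.9,-0.1,-3.5],"angular": [0,7,0]},{"hand": 1,"offset": [1.9,-0.1,-3.5],"angular": [0,7,0]}]'

```text
time: 3.75
tool_pos: [0.6019, 0.0992, 0.0187]
tcp_rot: [-3.06, -0.001, -0.709]
wrist_force: [-0.1, 0.5, -0.2]
width: 1.001
```

```bash
python3 - <<'E'
from model import *
s=bot.read_state();print(s['tool_pos'].round(4),s['tcp_rot'].round(3),s['q'].round(2),s['wrist_force'].round(1))
c=snap('wrist','w4')
im=np.clip(255*(c['frame']/255.)**.6,0,255).astype(np.uint8);cv2.imwrite('pics/w4b.png',im)
E
```

```text
[0.6019 0.0992 0.0187] [-3.06e+00 -1.00e-03 -7.09e-01] [ 0.16  0.17  2.25 -0.26  0.28  1.97] [-0.1  0.5 -0.2]
```

View pics/w4b.png

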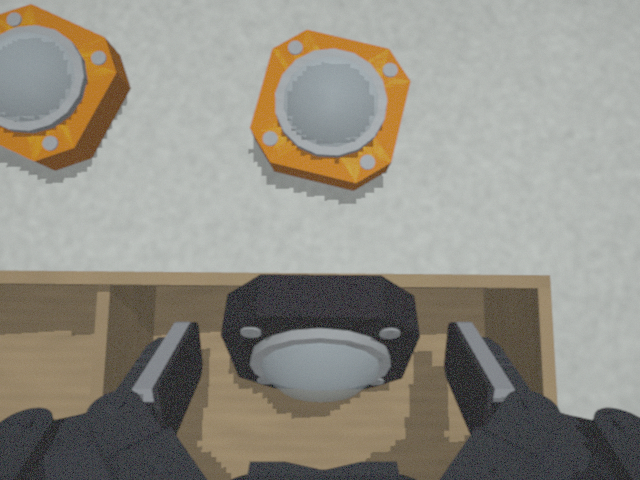

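The lens is centred between the pads, with its edges at (222) and (418) against the pads at (200) and (447). I'll close the fingers.

Request:
drive_tool --deltas '[{"hand": 0,"offset": [0,0,0],"angular": [0,0,0]},{"hand": 0,"offset": [0,0,0],"angular": [0,0,0]},{"hand": 0,"offset": [0,0,0],"angular": [0,0,0]},{"hand": 0,"offset": [0,0,0],"angular": [0,0,0]},{"hand": 0,"offset": [0,0,0],"angular": [0,0,0]},{"hand": 0,"offset": [0,0,0],"angular": [0,0,0]}]' --force 60

```text
time: 4.55
tool_pos: [0.6017, 0.0993, 0.0184]
tcp_rot: [3.061, 0.002, 0.708]
wrist_force: [-5.6, 0.1, 7.0]
width: 0.686
```

Request:
drive_tool --deltas '[{"hand": 0,"offset": [-0.5,0,2],"angular": [0,0,0]},{"hand": 0,"offset": [-1.5,0,6],"angular": [0,5,0]},{"hand": 0,"offset": [-2,0,11],"angular": [0,13,0]},{"hand": 0,"offset": [-2,0,16],"angular": [0,22,0]},{"hand": 0,"offset": [-2,0,16],"angular": [0,32,0]},{"hand": 0,"offset": [-2,-5,16],"angular": [0,42,0]},{"hand": 0,"offset": [-2,-10,16],"angular": [0,52,0]},{"hand": 0,"offset": [-2,-15,16],"angular": [0,60,0]}]'

```text
time: 5.55
tool_pos: [0.5823, -0.0522, 0.1773]
tcp_rot: [-3.002, -0.002, 0.923]
wrist_force: [0.5, -0.0, -2.2]
width: 0.687
```

```bash
python3 - <<'E'
from model import *
s=bot.read_state();print(s['tool_pos'].round(4),s['tcp_rot'].round(3),s['q'].round(2),s['wrist_force'].round(1),s['width'])
c=snap('wrist','w5');d=snap('side','s5')
a=np.clip(255*(c['frame']/255.)**.6,0,255).astype(np.uint8)
x,y=proj(d,s['tool_pos']).astype(int);print(x,y)
o=np.zeros((480,800,3),np.uint8);o[:,:400]=a[:,120:520];o[40:440,400:]=cv2.resize(d['frame'][max(0,y-60):y+60,x-60:x+60],(400,400),interpolation=2)
cv2.imwrite('pics/w5b.png',o)
E
```

```text
[ 0.5823 -0.0522  0.1773] [-3.002e+00 -2.000e-03  9.230e-01] [-0.1   0.53  1.45 -0.06  1.75  1.48] [ 0.5 -0.  -2.2] 0.6865150436174845
323 211
```

View pics/w5b.png

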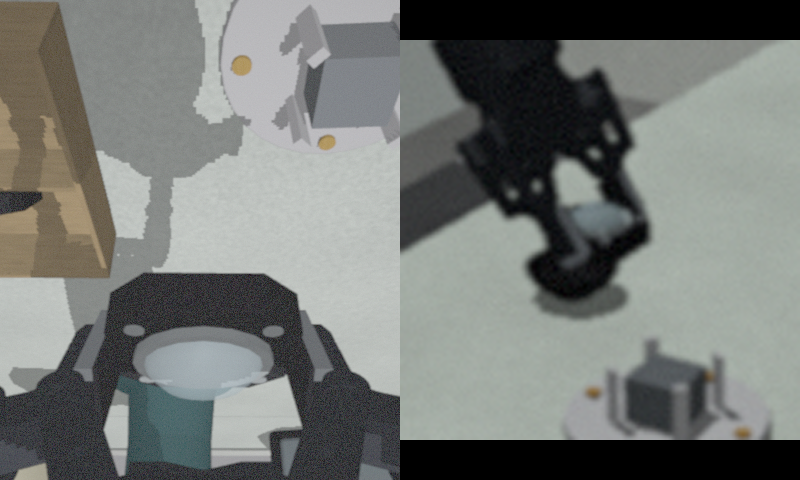

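The lens is held level and dome up, with the far plate edge at (260–385,274) and the ring at (252–394, top 327). Its place in the image is within 3 px of where it was before closing, so it hardly shifted in the grip. I'll check this numerically and work out the move to the seat.

```bash
python3 - <<'E'
from model import *
c=load('w5');T=np.array([.5823,-.0522,.1773])
o=T+[.0101,0,.0051]
a=np.linspace(0,2*np.pi,90)
for pitch in(-3,0,3):
    t=np.radians(pitch);R=np.array([[np.cos(t),0,np.sin(t)],[0,1,0],[-np.sin(t),0,np.cos(t)]])
    for z in(0,.014):print(pitch,z,[proj(c,o+R@np.r_[p,z]).round().astype(int).tolist() for p in oct])
    r=np.array([proj(c,o+R@[.023*np.cos(x),.023*np.sin(x),.017]) for x in a]);print('ring',r.min(0).round(),r.max(0).round())
    print('dome',proj(c,o+R@[0,0,.027]).round())
print('cam-lens',(-c['R'].T@c['t']-o).round(3))
E
```

```text
-3 0 [[259, 282], [226, 300], [243, 340], [277, 351], [365, 351], [398, 341], [415, 300], [381, 282]]
-3 0.014 [[254, 327], [220, 343], [239, 377], [275, 386], [367, 386], [402, 377], [421, 343], [385, 328]]
ring [250. 347.] [391. 389.]
dome [320. 403.]
0 0 [[259, 278], [226, 297], [243, 343], [277, 355], [365, 355], [399, 343], [415, 297], [381, 278]]
0 0.014 [[255, 321], [220, 339], [238, 379], [274, 389], [367, 390], [403, 379], [421, 339], [385, 321]]
ring [249. 342.] [391. 392.]
dome [320. 401.]
3 0 [[260, 273], [226, 295], [242, 345], [276, 358], [365, 358], [399, 345], [414, 295], [381, 273]]
3 0.014 [[255, 315], [220, 335], [238, 381], [274, 393], [367, 393], [403, 381], [421, 335], [385, 315]]
ring [249. 336.] [391. 394.]
dome [320. 400.]
cam-lens [ 0.139 -0.001  0.066]
```

Request:
drive_tool --deltas '[{"hand": 0,"offset": [-0.3,-4.3,-2],"angular": [0,0,3]},{"hand": 0,"offset": [-0.3,-8.6,-6],"angular": [0,0,3]},{"hand": 0,"offset": [-0.3,-8.6,-9],"angular": [0,0,3]},{"hand": 0,"offset": [-0.3,-8.6,-11.6],"angular": [0,0,3]},{"hand": 0,"offset": [-0.3,-8.6,-11.6],"angular": [0,0,3]},{"hand": 0,"offset": [-0.3,-8.6,-11.6],"angular": [0,0,3]}]'

```text
time: 6.4
tool_pos: [0.5792, -0.1363, 0.0623]
tcp_rot: [2.989, 0.081, -0.912]
wrist_force: [-0.5, -0.1, -0.4]
width: 0.689
```

```bash
python3 - <<'E'
from model import *
s=bot.read_state();print(s['tool_pos'].round(4),s['tcp_rot'].round(3),s['wrist_force'].round(1),s['width'])
c=snap('wrist','w6');d=snap('side','s6');e=snap('top','t6')
g=lambda a:np.clip(255*(a/255.)**.6,0,255).astype(np.uint8)
o=np.zeros((600,800,3),np.uint8);o[:360,:480]=g(cv2.resize(c['frame'],(480,360),interpolation=3))
p=proj(d,np.array([.5896,-.1388,.05]));x,y=(p-32).astype(int);print('side off',x,y)
o[:320,480:]=g(cv2.resize(d['frame'][y:y+64,x:x+64],(320,320),interpolation=2))
o[360:,:480]=g(cv2.resize(c['frame'][250:410,160:480],(480,240),interpolation=2))
p=proj(e,np.array([.5896,-.1388,.05]));x,y=(p-28).astype(int);o[320:600,480:760]=g(cv2.resize(e['frame'][y:y+56,x:x+56],(280,280),interpolation=2))
cv2.imwrite('pics/c6.png',o)
E
```

```text
[ 0.5792 -0.1363  0.0623] [ 2.989  0.081 -0.912] [-0.5 -0.1 -0.4] 0.6885185006122699
side off 310 214
```

View pics/c6.png

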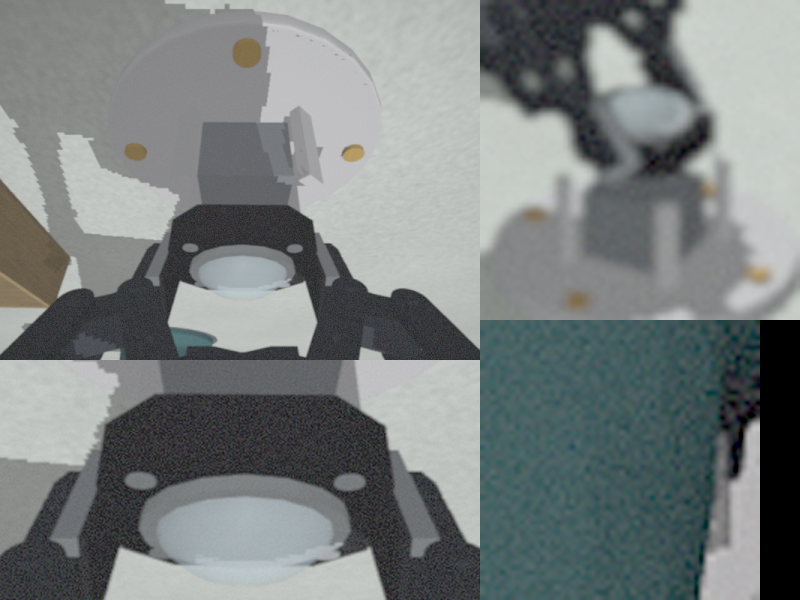

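```bash
python3 - <<'E'
from model import *
c=load('w6');a=np.radians(3);Z=np.array([[np.cos(a),-np.sin(a)],[np.sin(a),np.cos(a)]])
S=np.array([.5896,-.1388])
for x,y in((22,22),(22,-22),(-22,22),(-22,-22)):
    for z in(.01,.045): print(x,y,z,proj(c,np.r_[S+Z@[x/1e3,y/1e3],z]).round(1))
for x,y in((-55,0),(0,55),(0,-55),(55,0)):print('screw?',x,y,proj(c,np.r_[S+Z@[x/1e3,y/1e3],.01]).round(1))
for x,y in((-53,0),):pass
T=np.array([.5792,-.1363,.0623]);o=T+[.0101,-.0002,.0042];L=np.eye(3);L[:2,:2]=Z
for z in(0,.014):print('lens',z,[proj(c,o+L@np.r_[p,z]).round().astype(int).tolist() for p in oct])
# auto left/right pedestal edges
g=cv2.GaussianBlur(cv2.cvtColor(c['frame'],6),(3,3),0).astype(int)
for r in(185,205,225,240,255,265):
    d=np.diff(g[r,240:440]);k=np.argsort(-abs(d))[:6];print(r,[(int(i)+240,int(d[i])) for i in sorted(k)])
E
```

```text
22 22 0.01 [272.2 162.2]
22 22 0.045 [265.  233.2]
22 -22 0.01 [384.7 162.3]
22 -22 0.045 [393.7 233.2]
-22 22 0.01 [280.9 231.3]
-22 22 0.045 [276.1 296.5]
-22 -22 0.01 [373.9 231.3]
-22 -22 0.045 [379.9 296.6]
screw? -55 0 [326.8 269.2]
screw? 0 55 [200.5 200. ]
screw? 0 -55 [455.2 200.1]
screw? 55 0 [329.7  87.9]
lens 0 [[262, 274], [229, 294], [245, 341], [278, 353], [367, 353], [400, 341], [416, 295], [383, 274]]
lens 0.014 [[258, 317], [222, 336], [241, 377], [276, 387], [369, 387], [404, 377], [423, 336], [388, 317]]
185 [(267, -11), (268, -10), (385, 12), (386, 10), (419, 15), (420, 11)]
205 [(386, 12), (387, 25), (388, 24), (391, -15), (426, 23), (427, 22)]
225 [(262, -9), (263, -11), (390, 7), (426, 11), (427, 14), (428, 9)]
240 [(368, 12), (369, 13), (397, 15), (398, 18), (399, 14), (430, 14)]
255 [(265, -10), (266, -13), (386, 13), (395, 18), (396, 25), (397, 19)]
265 [(267, -12), (268, -10), (384, 13), (396, 15), (397, 25), (398, 21)]
```

The nest's edges in the wrist view put the seat at about y = -0.138, so the lens needs 1.5 mm more in -y. I'll correct that while lowering to about 4 mm above the floor.

Request:
drive_tool --deltas '[{"hand": 0,"offset": [0,-0.15,0],"angular": [0,0,0]},{"hand": 0,"offset": [0,-0.15,-0.9],"angular": [0,0,0]},{"hand": 0,"offset": [0,-0.15,-1.7],"angular": [0,0,0]},{"hand": 0,"offset": [0,-0.15,-1.7],"angular": [0,0,0]},{"hand": 0,"offset": [0,-0.15,-1.7],"angular": [0,0,0]}]'

```text
time: 7.18
tool_pos: [0.5783, -0.1384, 0.044]
tcp_rot: [2.989, 0.079, -0.915]
wrist_force: [-0.2, 0.2, -0.6]
width: 0.685
```

Request:
drive_tool --deltas '[{"hand": 0,"offset": [0.1,0.05,0],"angular": [0,0,0]},{"hand": 0,"offset": [0.1,0.05,-0.15],"angular": [0,0,0]},{"hand": 0,"offset": [0.1,0.05,-0.25],"angular": [0,0,0]},{"hand": 0,"offset": [0.1,0.05,-0.25],"angular": [0,0,0]}]'

```text
time: 7.68
tool_pos: [0.5797, -0.1379, 0.0422]
tcp_rot: [2.989, 0.079, -0.913]
wrist_force: [-0.3, 1.2, 1.2]
width: 0.686
```

Request:
drive_tool --deltas '[{"hand": 0,"offset": [0,0,-0.1],"angular": [0,0,0]},{"hand": 0,"offset": [0,0,-0.1],"angular": [0,0,0]},{"hand": 0,"offset": [0,0,-0.15],"angular": [0,0,0]},{"hand": 0,"offset": [0,0,-0.15],"angular": [0,0,0]}]'

```text
time: 8.18
tool_pos: [0.5797, -0.1379, 0.042]
tcp_rot: [2.989, 0.079, -0.914]
wrist_force: [-0.4, 0.8, 6.9]
width: 0.686
```

Contact comes at TCP z 0.042, against about 0.041 predicted for the floor. The post tops would stop it 8 mm higher. I'll press slightly to level the lens, then open.

Request:
drive_tool --deltas '[{"hand": 0,"offset": [0,0,-0.1],"angular": [0,0,0]},{"hand": 0,"offset": [0,0,-0.1],"angular": [0,0,0]},{"hand": 0,"offset": [0,0,0],"angular": [0,0,0]},{"hand": 0,"offset": [0,0,0.1],"angular": [0,0,0]},{"hand": 0.8,"offset": [0,0,0.1],"angular": [0,0,0]},{"hand": 1,"offset": [0,0,0.1],"angular": [0,0,0]},{"hand": 1,"offset": [0,0,0.1],"angular": [0,0,0]},{"hand": 1,"offset": [0,0,0.1],"angular": [0,0,0]}]'

```text
time: 9.18
tool_pos: [0.5794, -0.1379, 0.041]
tcp_rot: [2.989, 0.079, -0.914]
wrist_force: [0.4, 1.5, -0.7]
width: 0.999
```

```bash
python3 - <<'E'
from model import *
s=bot.read_state();print(s['tool_pos'].round(4),s['wrist_force'].round(1),s['width'])
E
```

```text
[ 0.5794 -0.1379  0.041 ] [ 0.4  1.5 -0.7] 0.9986963922821965
```

Request:
drive_tool --deltas '[{"hand": 1,"offset": [1.1,0.06,1.6],"angular": [0,0,0]},{"hand": 1,"offset": [2.8,0.15,4.1],"angular": [0,0,0]},{"hand": 1,"offset": [5.6,0.3,8.2],"angular": [0,0,0]},{"hand": 1,"offset": [6,0.3,14],"angular": [0,0,0]},{"hand": 1,"offset": [3,0,20],"angular": [0,-10,0]},{"hand": 1,"offset": [-2,0,24],"angular": [0,-20,0]},{"hand": 1,"offset": [-7,0,24],"angular": [0,-30,0]},{"hand": 1,"offset": [-10,0,24],"angular": [0,-34,0]}]'

```text
time: 10.18
tool_pos: [0.4765, -0.1375, 0.2841]
tcp_rot: [3.11, 0.068, 0.01]
wrist_force: [-0.2, 0.4, 0.4]
width: 1.001
```

Request:
drive_tool --deltas '[{"hand": 1,"offset": [-1,0,0],"angular": [0,0,0]},{"hand": 1,"offset": [-3,0,0],"angular": [0,0,0]},{"hand": 1,"offset": [-3,0,0],"angular": [0,0,0]}]'

```text
time: 10.55
tool_pos: [0.4504, -0.1381, 0.2825]
tcp_rot: [3.111, 0.068, 0.002]
wrist_force: [1.3, -0.4, 1.1]
width: 0.997
```

```bash
python3 - <<'E'
from model import *
s=bot.read_state();print(s['tool_pos'].round(4),s['wrist_force'].round(1),s['time'])
c=snap('wrist','w7');d=snap('side','s7');a=np.radians(3);L=np.eye(3);L[:2,:2]=[[np.cos(a),-np.sin(a)],[np.sin(a),np.cos(a)]];S=np.array([.5896,-.1383,.045])
o=np.zeros((600,800,3),np.uint8);g=lambda a:np.clip(255*(a/255.)**.6,0,255).astype(np.uint8)
for i,cc in enumerate((c,d)):
    n=(100,64)[i];x,y=np.clip((proj(cc,S)-n//2).astype(int),0,None)
    for j in(0,1):
        im=g(cv2.resize(cc['frame'][y:y+n,x:x+n],(300,300),interpolation=2))
        if j:draw(im,cc,L,S,np.array([x,y]),300/n)
        o[300*j:300*j+300,300*i:300*i+300]=im
    print(x,y)
o[:200,600:]=cv2.resize(g(d['frame'][225:405,200:380]),(200,200))
cv2.imwrite('pics/c7.png',o)
E
```

```text
[ 0.4504 -0.1381  0.2825] [ 1.3 -0.4  1.1] 10.55
270 0
310 216
```

View pics/c7.png

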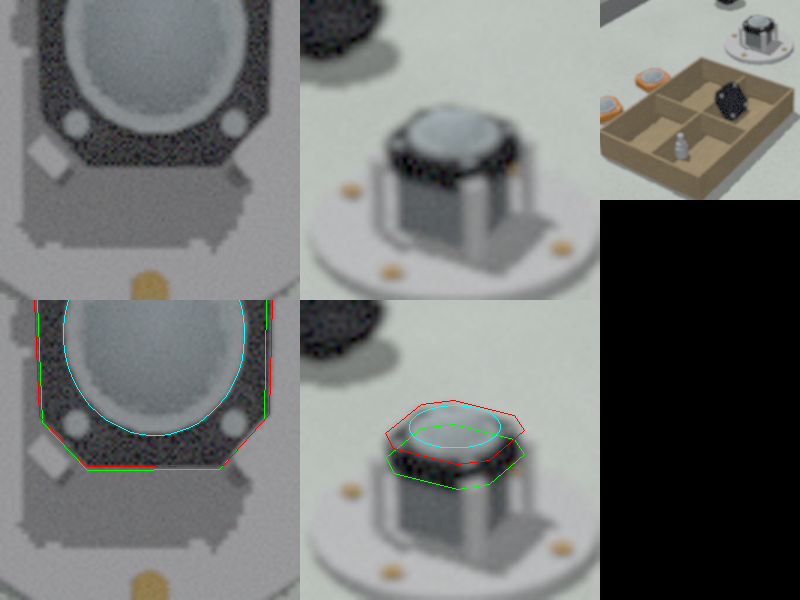

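The last picture shows the lens flat between the posts, dome up. The model at the seat matches it to about 1 px in the wrist view. The blank and the bulb stand where they were, and the gripper is clear.

```bash
python3 -c "
from workcell import bot
print(bot.finish_job())"
```

```text
the job is handed in; nothing more can be done
None
```

I took the lens module from the carton by its y flats and turned it level. I lowered it into the pocket until it touched the floor (about 7 N), pressed it lightly, let go and handed the job in at about 10.6 s.

**Last checks:**
- **Wrist view:** the module lies dome up between the posts, within about 1 px of the model placed at the measured seat.
- **Contact height:** it touched down about 1 mm above the predicted floor, well below where a post top would have stopped it.
- **Side view:** this disagrees slightly. The module appears about 1–2 px lower than the overlay. The earlier overlay in this view was also off by about 2 px, and measurements using it put the floor at 41 mm instead of 45 mm. I take this as that camera's calibration error.
- **Bystanders:** the blank and bulb look unmoved in the side view. I did not look closely at the screwdriver and dust cap at the end, but the gripper never went low near them.
- **Robot:** the gripper was open and clear of everything when I handed in.

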